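# Take one jar out of the mixing run

## Robot

A 6-joint arm with a two-finger parallel gripper is mounted at the origin on a cart in front of the work surface, level with it; the furniture and walls round the work are solid. World frame = base frame: x ahead of the robot, y to its left, z up, the work surface at z = 0. Lengths are in m, angles in rad, forces in N, time in s.
With the tool pointing down it reaches from about 0.3 to 0.825 m from the base axis. Payload 5.4 kg.
Tool frame: the origin (TCP) lies at the very end of the fingers, on their centre line; the grasp point (between the pads) lies 19 mm behind it; z points along the fingers, y is the line along which they close (so a half turn about z gives the same grasp; the last joint's range is limited). The gripper opens to 92 mm and grips with 3 to 60 N. Pads are 20 mm wide; open, the fingers measure 128 mm over their backs; the gripper's body (75 mm by 189 mm) begins 69 mm behind the grasp point.
Start: joints at [1.026, 0.158, 1.597, -0, 1.386, -0.21], TCP at [0.189, 0.543, 0.215] pointing down, gripper open.
Joint ranges: [-2.91, 2.91], [-0.94, 2.29], [0.18, 2.7], [-1.29, 4.43], [0.17, 2.64], [-3, 3]. Speed limits (rad/s): [2.57, 2.57, 3.14, 3.14, 3.14, 3.14].

## Interface

Orientations are given as a rotation vector (axis times angle).
In Python, from workcell import bot gives the robot as it stands. Calls block until the motion is done:
- bot.goto(position, orientation): joint-space move of the TCP to a pose.
- bot.line_to(position, rot=None, max_speed=0.15): straight line of the TCP; rot=None keeps the orientation; max_speed is the mean speed in m/s.
- bot.set_joints(angles): joint-space move.
- bot.set_gripper(opening, newtons=None): opening from 0.0 (shut) to 1.0 (fully open); newtons is the grip in N (None keeps the last); returns when the fingers have stopped.
- bot.hold(seconds).
- bot.inverse_kinematics(position, orientation): joint angles nearest the present ones, or None.
- bot.read_camera(name): name is "side" or "top"; returns a dict with "pixels" (384x512x3 uint8, blue, green, red), "fx", "fy", "cx", "cy" (pixels), "R" (3x3) and "t" (3): a world point X has camera coordinates R X + t. Camera axes: x right, y down, z forward; pixel columns grow to the right and rows downward; lengths in m; the calibration is good to about 2 mm. A picture is of the moment at which its call begins. There is no depth.
A pose or a line that the arm cannot do raises bot.MotionError and nothing moves.
- bot.job_done(): hands the job in; it is judged then, once.
Readings, each from a call of its own:
- bot.current_clock(): time.
- bot.current_joints(): joint angles.
- bot.current_joint_vel(): joint speeds.
- bot.current_effort(): joint torques, N m.
- bot.current_ee_pos(): TCP position.
- bot.current_tool_rot(): TCP orientation.
- bot.current_contact_force(): force on the tool from outside, world axes, zero at the start.
- bot.current_ft_torque(): the same for the moment, N m.
- bot.current_opening(): opening from 0.0 (shut) to 1.0 (fully open).
- bot.current_grip_force(): force on a finger pad.
Only numpy, scipy, OpenCV 4.12 (cv2) and the standard library are available. Lean on these libraries where they do the work, as an engineer would, in place of code of your own. Each camera call takes 0.05 s, during which the arm holds its last target. There are 200 camera calls.

## Task

Two bench mixers wait for their next timed run, each with a jar on its platform. Take the blue-capped jar out of the run: first set the toggle of the mixer it stands on to its centre off position, without running it through to the opposite direction, then lift the jar off and set it down gently, upright, in the metal tray. Leave the other mixer's toggle and the white-capped jar as they are.

Things in the scene. Friction and masses are not known exactly. Their poses are not given: they have to be found in the camera images.
- mixer_a: low white bench mixer, blue trim line round its foot, fixed, 150 x 105 mm, deck at z = 44 mm. Origin: centre of its underside; x points to its back, y left, z up. Round black platform at the back (own x +26 mm, diameter 86 mm). Three-position toggle at the front (own x -47 mm): green dot at its +y end, white line at the centre (off), orange dot at its -y end. Starts leaning to the green dot.
- mixer_b: low white bench mixer, yellow trim line round its foot, fixed, 150 x 105 mm, deck at z = 44 mm. Origin: centre of its underside; x points to its back, y left, z up. Round black platform at the back (own x +26 mm, diameter 86 mm). Three-position toggle at the front (own x -47 mm): green dot at its +y end, white line at the centre (off), orange dot at its -y end. Starts leaning to the orange dot.
- mixer_a_toggle (a joint): mixer_a's toggle (rad): 0 upright, off; +0.45 leaning to the mixer's +y (green dot); -0.45 to -y (orange dot). Starts at about +0.45. Turns about the mixer's own x axis through its pivot point. Detents hold all three positions: let go within 0.1 rad of 0 it snaps to the centre, beyond 0.17 to the nearer end, between it may hang; moving it takes up to 3 N at the ball.
- mixer_b_toggle (a joint): mixer_b's toggle (rad): 0 upright, off; +0.45 leaning to the mixer's +y (green dot); -0.45 to -y (orange dot). Starts at about -0.45. Turns about the mixer's own x axis through its pivot point. Detents hold all three positions: let go within 0.1 rad of 0 it snaps to the centre, beyond 0.17 to the nearer end, between it may hang; moving it takes up to 3 N at the ball.
- mixer_a_pivot (a point): pivot of mixer_a's toggle, 50 mm above the bench, on top of a low steel bushing 17 mm wide; axes as the mixer's
- mixer_b_pivot (a point): pivot of mixer_b's toggle, 50 mm above the bench, on top of a low steel bushing 17 mm wide; axes as the mixer's
- mixer_a_toggle_tip (a point): grip point of mixer_a's toggle: centre of its black ball knob, 16 mm in diameter, 48 mm from the pivot on a 6 mm steel stem. z runs along the lever. Take the ball between the very tips of the fingers, from above: fingers reaching far below it touch the leaning stem
- mixer_b_toggle_tip (a point): grip point of mixer_b's toggle: centre of its black ball knob, 16 mm in diameter, 48 mm from the pivot on a 6 mm steel stem. z runs along the lever. Take the ball between the very tips of the fingers, from above: fingers reaching far below it touch the leaning stem
- mixer_a_platform (a point): centre of the top of mixer_a's black platform, 55 mm above the bench
- mixer_b_platform (a point): centre of the top of mixer_b's black platform, 55 mm above the bench
- jar_blue: white sample jar with a blue screw cap (fixed on), 50 mm tall, 28 to 80 g: body 40 mm in diameter, cap (the top 16 mm) 44 mm, standing upright on one of the platforms. Origin: centre of its underside, z up
- jar_white: the same jar with a white cap, on the other mixer's platform. Origin: centre of its underside, z up
- carousel_a: bystander, fixed: tall pipette stand at the far left, about 160 mm across and 315 mm tall; keep the arm clear of it. Origin: centre of its foot on the bench
- tray: low square metal tray, fixed, 120 x 120 mm outside, walls 4 mm thick and 14 mm high, floor at height 4 mm. Origin: centre of its underside on the bench, axes along its sides
There are look-alikes about, which are no part of the job. Of the things like the jar_blue, leave any that is pink or red; of the rest the smaller one is meant.

How it is judged:
By the outcome, as a careful person would: the job done as asked, in the order asked, and still so for the second after the job is handed in, with the robot touching nothing.
It also fails if it takes over 54 s, if anything falls off the work surface, if the arm or the gripper's body presses on something with over 40 N, if the wrist force passes 120 N, or if a joint passes its speed limit or range.

## Working session

There is one attempt and no reset: what is moved stays moved. The work goes in short steps, each a Python script; the robot and the scene stay as the last script left them, time stands still between calls to the robot, and variables do not carry over. Pictures are saved under pics/ and viewed, at most 10 in all, crops included, and the job is handed in when it is done.

```bash
mkdir -p pics
python3 - <<'E'
from workcell import bot
import cv2,numpy as np,pickle
for n in("top","side"):
    c=bot.read_camera(n);pickle.dump(c,open(f"pics/{n}0.pkl","wb"))
    cv2.imwrite(f"pics/{n}0.png",cv2.resize(c["pixels"],(800,600),interpolation=cv2.INTER_CUBIC))
    print(n,c["fx"],c["cx"],c["cy"],np.round(-np.array(c["R"]).T@c["t"],3))
print(bot.current_clock(),bot.current_tool_rot())
E
```

```text
top 384.0047590629196 255.37673452358626 194.5109655423218 [0.407 0.003 1.149]
side 352.6653544439986 251.4002410018196 195.2070301736861 [0.266 1.063 0.717]
0.1 [-5.23446469e-01 -3.09702490e+00  2.56513415e-03]
```

View pics/top0.png

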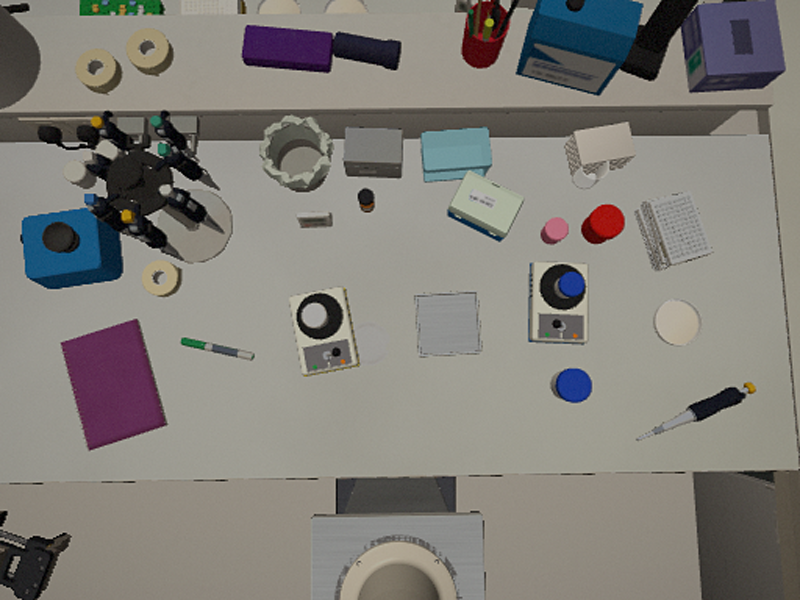

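View pics/side0.png

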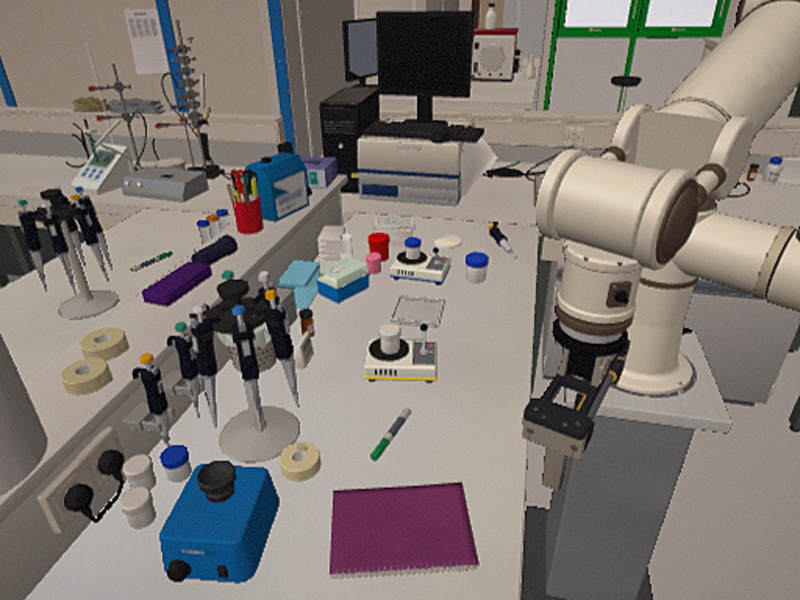

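Top view (800×600): the blue-capped jar stands on the right-hand mixer, cap at (571,285), with its toggle ball at about (557,324). The tray is at (448,324). The larger blue jar at (573,385) and the pink and red ones are decoys. I'll look closer for pixel measurements.

Run:
```python
import cv2,pickle
c=pickle.load(open("pics/top0.pkl","rb"))["pixels"]
a=c[160:230,330:385]; a=cv2.resize(a,None,fx=8,fy=8,interpolation=cv2.INTER_CUBIC)
b=c[180:235,260:312]; b=cv2.resize(b,None,fx=6,fy=6,interpolation=cv2.INTER_CUBIC)
import numpy as np
o=np.zeros((560,440+312,3),np.uint8);o[:,:440]=a;o[:330,440:]=b
cv2.imwrite("pics/crop1.png",o)
s=pickle.load(open("pics/side0.pkl","rb"))["pixels"]
cv2.imwrite("pics/crop2.png",cv2.resize(s[145:210,245:320],None,fx=9,fy=9,interpolation=cv2.INTER_CUBIC))
```

```text
(no output)
```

View pics/crop1.png

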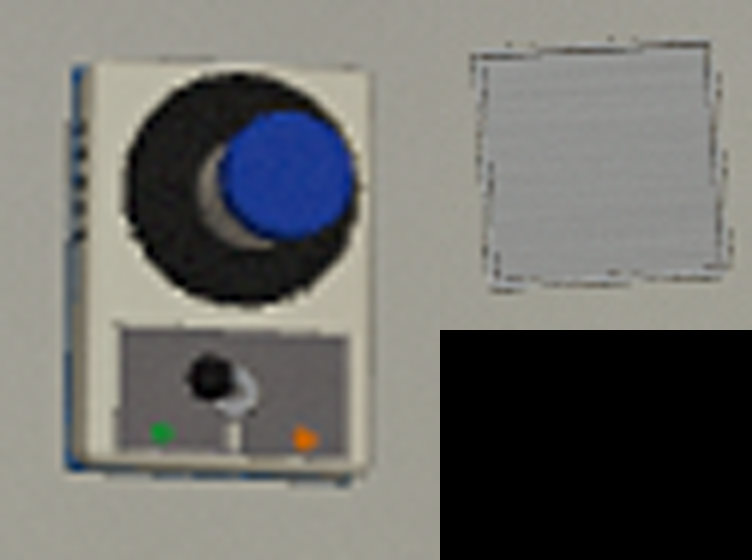

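View pics/crop2.png

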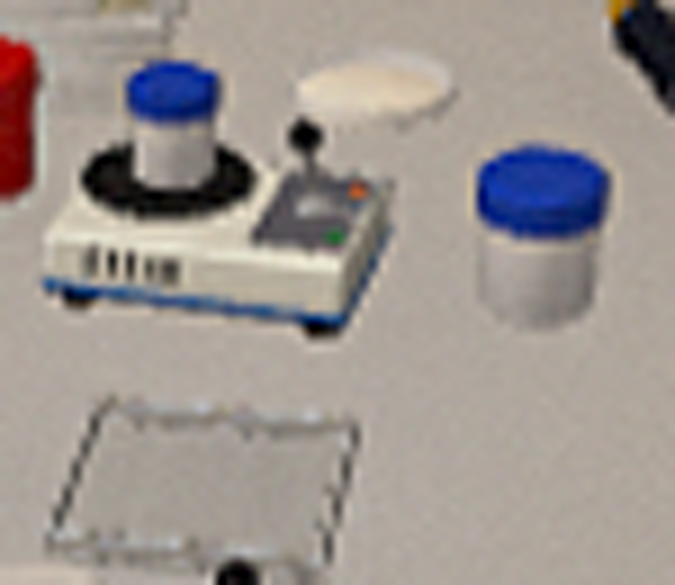

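Crop 1 shows: platform centre (240,190), ball (211,377), cap top (287,176), green dot (163,434), orange (306,440), tray corners (472,52), (710,42), (728,268) and (492,290). Crop 2 (side) shows: ball (305,134), platform centre (168,180), green (336,238), orange (360,192). The ball leans towards green on the blue-trimmed mixer_a.

```bash
cat > geo.py <<'E'
import numpy as np,pickle
C={n:pickle.load(open(f"pics/{n}0.pkl","rb")) for n in("top","side")}
def ray(c,u,v):
    R=np.array(c["R"]);o=-R.T@np.array(c["t"])
    return o,R.T@np.array([(u-c["cx"])/c["fx"],(v-c["cy"])/c["fy"],1])
def onz(c,u,v,z):
    o,d=ray(c,u,v);return (o+d*(z-o[2])/d[2])
def up(x,y,s,u0,v0): return (x+.5)/s-.5+u0,(y+.5)/s-.5+v0
E
python3 - <<'E'
from geo import *
np.set_printoptions(precision=4,suppress=True)
T,S=C["top"],C["side"]
a=lambda x,y:up(x,y,8,330,160); b=lambda x,y:up(x-440,y,6,260,180); s=lambda x,y:up(x,y,9,245,145)
P=[("platform",240,190,.055),("cap",287,176,.105),("green",163,434,.046),("orange",306,440,.046),("line",234,438,.046),("ball",211,377,.093),
 ("c1",95,62,.044),("c2",372,70,.044),("c3",368,470,.044),("c4",85,460,.044)]
D={n:onz(T,*a(x,y),z) for n,x,y,z in P}
for k,v in D.items():print(k,v)
for n,x,y,z in[("ball",305,134,.093),("platform",168,180,.055),("green",336,238,.046),("orange",360,192,.046)]:print("side",n,onz(S,*s(x,y),z))
t=np.array([onz(T,*b(x,y),.014) for x,y in[(472,52),(710,42),(728,268),(492,290)]]);print(t,t.mean(0),np.linalg.norm(np.diff(t,axis=0),axis=1))
e=D["green"]-D["orange"];yaw1=np.arctan2(-e[0],e[1])
f=D["c1"]-D["c4"]+D["c2"]-D["c3"];print("yaw",yaw1,np.arctan2(f[1],f[0]),"len",np.linalg.norm(f)/2)
for yaw in(yaw1,np.arctan2(f[1],f[0])):
  R=np.array([[np.cos(yaw),-np.sin(yaw)],[np.sin(yaw),np.cos(yaw)]])
  m=D["platform"][:2]-R@[.026,0]; m2=np.mean([D[k] for k in("c1","c2","c3","c4")],0)[:2]
  print("centre",m,m2,"pivot",m+R@[-.047,0],"ball",m+R@[-.047,.0209])
E
```

```text
platform [ 0.568  -0.3122  0.055 ]
cap [ 0.5653 -0.3143  0.105 ]
green [ 0.4808 -0.2828  0.046 ]
orange [ 0.4779 -0.3343  0.046 ]
line [ 0.479  -0.3084  0.046 ]
ball [ 0.4972 -0.2881  0.093 ]
c1 [ 0.6176 -0.2644  0.044 ]
c2 [ 0.6134 -0.366   0.044 ]
c3 [ 0.4669 -0.3569  0.044 ]
c4 [ 0.4719 -0.2547  0.044 ]
side ball [ 0.4949 -0.287   0.093 ]
side platform [ 0.5644 -0.3032  0.055 ]
side green [ 0.477  -0.2754  0.046 ]
side orange [ 0.4741 -0.3274  0.046 ]
[[ 0.5628 -0.0401  0.014 ]
 [ 0.5663 -0.1588  0.014 ]
 [ 0.4538 -0.1643  0.014 ]
 [ 0.4447 -0.0479  0.014 ]] [ 0.5069 -0.1028  0.014 ] [0.1187 0.1126 0.1168]
yaw -0.05577325211505283 -0.0643767757243528 len 0.14638093321825552
centre [ 0.542  -0.3108] [ 0.5425 -0.3105] pivot [ 0.4951 -0.3081] ball [ 0.4962 -0.2873]
centre [ 0.542  -0.3105] [ 0.5425 -0.3105] pivot [ 0.4951 -0.3075] ball [ 0.4964 -0.2867]
```

```bash
cat > hlp.py <<'E'
from workcell import bot
import numpy as np
from scipy.spatial.transform import Rotation as Ro
YAW=-0.058
def down(yaw):  # tool down, closing line along yaw+90deg
    y=np.array([-np.sin(yaw),np.cos(yaw),0]);z=np.array([0,0,-1.])
    return np.column_stack([np.cross(y,z),y,z])
def rv(yaw): return Ro.from_matrix(down(yaw)).as_rotvec()
PIV=np.array([.4950,-.3078,.050])
def ball(q,dz=-.004):
    c,s=np.cos(YAW),np.sin(YAW);l=.048*np.sin(q)
    return PIV+[-s*l,c*l,.048*np.cos(q)+dz]
def st(*m): print(*m,"t",round(bot.current_clock(),2),np.round(bot.current_ee_pos(),4),"op",round(bot.current_opening(),3),"F",np.round(bot.current_contact_force(),1),"g",round(bot.current_grip_force(),1))
E
python3 - <<'E'
from hlp import *
b=ball(.45);o=None
for y in(YAW,YAW+np.pi):
    j=bot.inverse_kinematics(b+[0,0,.1],rv(y));print(j)
    if j is not None and (o is None or abs(j[5])<abs(o[0][5])): o=(j,y)
y=o[1];print("yaw",y)
bot.goto(b+[0,0,.1],rv(y));st("above")
bot.set_gripper(.45,15)
bot.line_to(b+[0,0,.02],max_speed=.12);st("near")
import cv2
c=bot.read_camera("side");p=c["pixels"][130:205,240:340]
cv2.imwrite("pics/near.png",cv2.resize(p,None,fx=8,fy=8,interpolation=cv2.INTER_CUBIC))
E
```

```text
[-0.73503768  0.17354487  1.63089852  0.          1.33714926 -2.24783401]
[-7.35037679e-01  1.73544875e-01  1.63089852e+00 -4.44089210e-16
  1.33714926e+00  8.93758647e-01]
yaw 3.0835926535897933
above t 3.2 [ 0.4965 -0.2863  0.1892] op 1.0 F [ 0.7 -0.2  0. ] g 0.0
near t 4.88 [ 0.4967 -0.2874  0.11  ] op 0.448 F [ 0.1 -0.4  0. ] g 0.0
```

View pics/near.png

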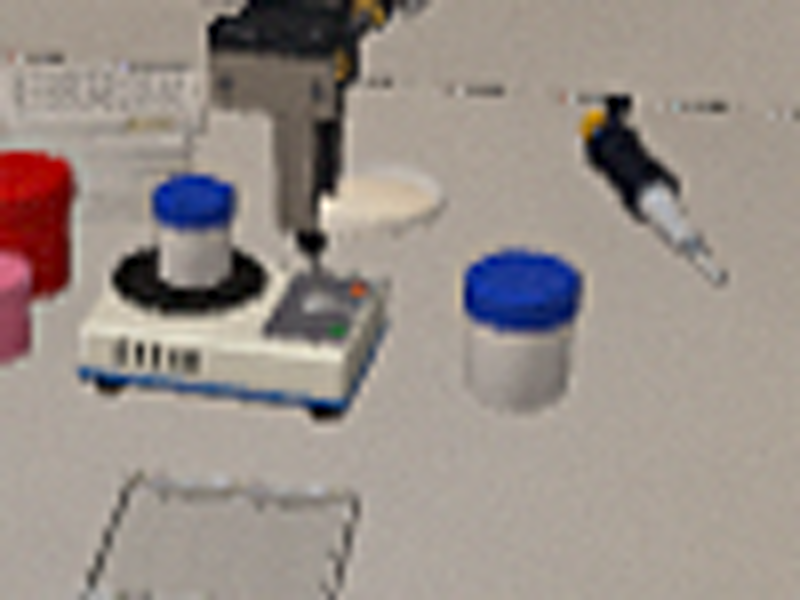

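The near view shows the two fingers (tips at about (297,230) and (325,200)) straddling the ball at (312,240), so they are aligned. I'll grip and swing the toggle to centre.

Run:
```python
from hlp import *
import cv2
bot.line_to(ball(.45),max_speed=.06);st("at")
bot.set_gripper(0,12);st("gripped")
for q in(.3,.15,0): bot.line_to(ball(q),max_speed=.04);st(q)
bot.hold(.2);st("centre")
bot.set_gripper(.4);st("rel")
bot.line_to(ball(0)+[0,0,.09],max_speed=.15);st("up")
ims=[]
for n in("side","top"):
    c=bot.read_camera(n)["pixels"]
    p=c[140:200,240:290] if n=="side" else c[160:220,330:380]
    ims.append(cv2.resize(p,None,fx=8,fy=8,interpolation=cv2.INTER_CUBIC))
cv2.imwrite("pics/tog.png",np.hstack(ims))
```

```text
at t 5.41 [ 0.4959 -0.2867  0.0886] op 0.454 F [ 0.  -0.2 -0.2] g 0.0
gripped t 5.93 [ 0.4964 -0.287   0.0895] op 0.16 F [-0.3  0.5  0.1] g 12.0
0.3 t 6.27 [ 0.496  -0.2919  0.092 ] op 0.157 F [0.2 6.8 3.6] g 12.0
0.15 t 6.6 [ 0.4957 -0.2998  0.0941] op 0.156 F [0.2 4.1 6. ] g 12.0
0 t 6.93 [ 0.4952 -0.308   0.0944] op 0.157 F [0.1 1.8 3.2] g 12.0
centre t 7.13 [ 0.4952 -0.308   0.0944] op 0.159 F [-0.7  1.6  5.9] g 12.0
rel t 7.64 [ 0.4949 -0.3078  0.0938] op 0.399 F [1.2 0.  0.2] g 0.0
up t 8.39 [ 0.4945 -0.3073  0.1829] op 0.396 F [-0.1  0.3 -0.6] g 0.0
```

View pics/tog.png

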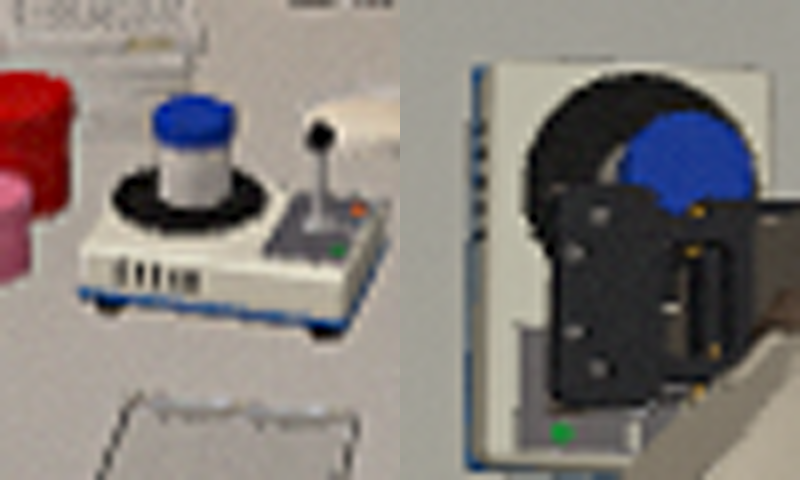

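The toggle stands upright (ball (320,135) directly over its base (320,220)), so it is off. Next is the jar.

Run:
```python
from hlp import *
import cv2
J=np.array([.5653,-.3143,.078])
bot.set_gripper(1.0)
bot.line_to(J+[0,0,.09],max_speed=.15)
bot.line_to(J,max_speed=.1);st("at jar")
bot.set_gripper(0,15);st("grip")
g=bot.current_ee_pos()
bot.line_to(J+[0,0,.08],max_speed=.1);st("lift")
T=np.array([.507,-.103,.0])
bot.line_to(T+[0,0,.158],max_speed=.15);bot.hold(.2);st("over")
c=[bot.read_camera(n)["pixels"] for n in("side","top")]
cv2.imwrite("pics/over.png",np.hstack([cv2.resize(c[0][130:230,230:310],None,fx=5,fy=5),cv2.resize(c[1][160:260,250:310],None,fx=5,fy=5)]))
```

```text
at jar t 11.09 [ 0.5659 -0.3148  0.079 ] op 1.003 F [0.4 0.8 1.3] g 0.0
grip t 11.88 [ 0.5653 -0.3144  0.078 ] op 0.476 F [0.2 0.  1. ] g 15.0
lift t 12.82 [ 0.5648 -0.3139  0.157 ] op 0.478 F [ 0.1 -0.5 -0.9] g 15.0
over t 14.63 [ 0.5071 -0.1034  0.158 ] op 0.478 F [ 0.3  0.7 -0.9] g 15.0
```

View pics/over.png

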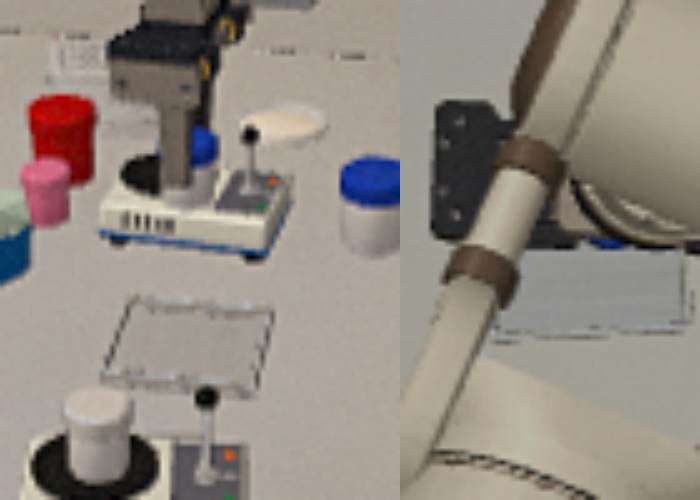

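The jar is held upright between the fingers (opening 44 mm, matching the cap) and hangs over the tray. I'll lower it until it touches.

Run:
```python
from hlp import *
import cv2
T=np.array([.507,-.103,0])
bot.line_to(T+[0,0,.034],max_speed=.1);bot.hold(.3)
f0=np.mean([bot.current_contact_force()[2] for _ in range(3)]);st("low",f0)
z=.034
while z>.022:
    z-=.001;bot.line_to(T+[0,0,z],max_speed=.02);bot.hold(.1)
    f=np.mean([bot.current_contact_force()[2] for _ in range(3)])
    if f-f0>3: break
st("touch",z,f)
bot.set_gripper(.75);bot.hold(.2)
bot.line_to(T+[0,0,.16],max_speed=.1)
bot.line_to([.40,.05,.25],max_speed=.2);st("up")
c=[bot.read_camera(n)["pixels"] for n in("side","top")]
cv2.imwrite("pics/fin.png",np.hstack([cv2.resize(c[0][130:230,230:310],None,fx=5,fy=5),cv2.resize(c[1][160:260,250:310],None,fx=5,fy=5)]))
```

```text
low -0.5566428484640809 t 16.43 [ 0.5072 -0.1031  0.0343] op 0.477 F [-0.2 -0.1 -0.6] g 15.0
touch 0.025999999999999995 6.544086105372574 t 19.23 [ 0.5072 -0.1031  0.0269] op 0.477 F [-2.9  0.9  6.5] g 15.0
up t 22.64 [0.4    0.0495 0.2494] op 0.749 F [0.9 0.7 0.4] g 0.0
```

View pics/fin.png

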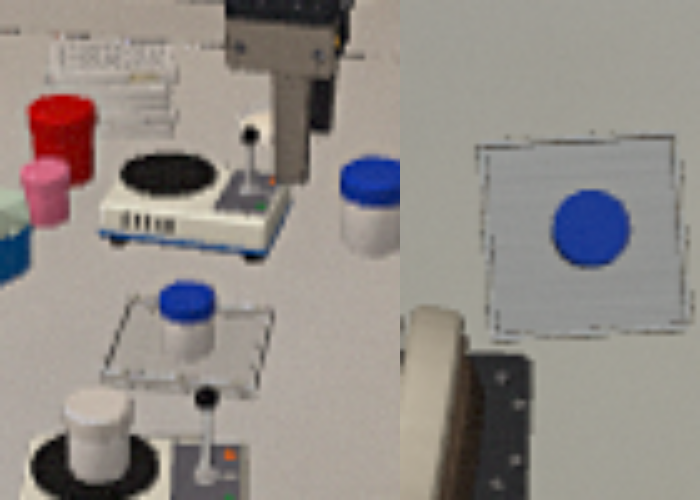

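The jar stands upright in the middle of the tray (top crop (590,228)), mixer_a's toggle is upright, and mixer_b is unchanged. The gripper is clear.

```bash
python3 -c "
from workcell import bot
print(bot.job_done())"
```

```text
the job is handed in; nothing more can be done
None
```

The job is handed in: I set mixer_a's toggle to its centre off position first, then put the blue-capped jar down upright in the tray, with mixer_b's toggle and the white-capped jar left alone.

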